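# Pin the hinge of a two-part casting mould

## Robot

A 6-joint arm with a two-finger parallel gripper is mounted at the origin on the work surface. World frame = base frame: x ahead of the robot, y to its left, z up, the work surface at z = 0. Lengths are in m, angles in rad, forces in N, time in s.
With the tool pointing down it reaches from about 0.35 to 0.875 m from the base axis. Payload 4.2 kg.
Tool frame: the origin (TCP) lies on the centre line of the jaws, within the pads' length; the fingertips stand 25 mm ahead of it and the grasp point (between the pads) lies 6 mm ahead of it (ctrl.nose_length is the distance from the TCP to the fingertips, in m); z points along the fingers, y is the line along which they close (so a half turn about z gives the same grasp; the last joint's range is limited). The gripper opens to 87 mm and grips with 3 to 60 N. Pads are 19 mm wide; open, the fingers measure 117 mm over their backs; the gripper's body (75 mm by 190 mm) begins 51 mm behind the grasp point.
Start: joints at [1.495, 0.385, 0.008, 0, -1.194, -0.259], TCP at [0.205, 0.59, 0.248] pointing down, gripper open.
Joint ranges: [-3.14, 3.14], [-1.21, 2.06], [-1.07, 1.41], [-3.16, 2.05], [-2.99, -0.16], [-3.1, 3.1]. Speed limits (rad/s): [2.79, 2.79, 3.14, 3.14, 3.14, 3.14].

## Interface

Orientations are given as a rotation vector (axis times angle).
In Python, from rig import ctrl, imaging, order, spotter gives the robot as it stands. The module is installed in compiled form; this text tells all that it offers.
- The arm moves only by the shell command python3 -m crank 'ROWS' [FORCE]. ROWS is one flat JSON list of numbers that holds 1 to 5 rows one after another, with no inner brackets; each row has 7 numbers: a rotation vector rx, ry, rz in rad, then dx, dy, dz in cm, then the opening from 0.0 (shut) to 1.0 (fully open); each row is the pose to reach, as a shift and turn from the pose commanded when the command began, along the tool's axes at that moment; what a row does not reach only later rows make up. A row lasts 1/10 s, in which the tool goes at most 0.05 m and 0.15 rad, less where a joint would pass 70% of its speed; a pose out of reach is approached as far as the arm can. The fingers move at their own pace and stop on an object; FORCE is the grip in N (left out, the last holds). Time passes only in rows, so rows that do not move let the fingers close. It prints the time, the measured TCP pose, the force, the opening and the grip force at its end. Input that does not fit is refused with a message, and nothing moves.
- ctrl.sense(): the state, without advancing time (a new reading comes with each control period).
- imaging.capture(name): name is "scene" or "top"; returns the picture (420x560x3 uint8, red, green, blue); there is no depth.
- imaging.camera_model(name): a dict with "fov_y" (degrees; the focal length in pixels is half the picture's height over the tangent of half this angle, whatever the lens; pixels are square), "cx", "cy" (the principal point, pixels), "D" ([k1, k2, p1, p2, k3] as OpenCV has them; the pictures are not rectified), "eye" and "orientation" of the camera in the world. Camera axes: x right, y down, z forward; pixel columns grow to the right and rows downward; lengths in m; the calibration is good to about 2 mm. A picture is of the moment at which its call begins. camera_model takes no time and is no camera call.
- order.finish_job(): hands the job in; it is judged then, once.
Trained networks look in the newest picture that a camera, given by its name, has taken for a name from the list of things; names that differ only in an ending like _2 or _b are one class to them, and where a whole thing is asked for, a point or a joint stands for the part that bears it (a point fixed in the world has none). Each returns a list of dicts, best first, with "conf" (0 to 1); they miss things now and then, are a little off and sometimes report something else, mostly with a low value. They report only what shows in the picture. A call takes as long as a camera call. They do not tell look-alikes from the thing itself.
- spotter.spot_in(name, camera): "position" ([column, row] in pixels, amid what is visible of it).
The state is a dict: "t": time; "qpos": joint angles; "joint_velocities": joint speeds; "joint_efforts": joint torques, N m; "position": TCP position; "eef_rot": TCP orientation; "contact_force": force on the tool from outside, world axes, zero at the start; "torque": the same for the moment, N m; "opening": opening from 0.0 (shut) to 1.0 (fully open); "grip_force": force on a finger pad.
Only numpy, scipy, OpenCV 4.12 (cv2) and the standard library are available. Lean on these libraries where they do the work, as an engineer would, in place of code of your own. Each camera call takes 0.05 s, during which the arm holds its last target. There are 200 camera calls.

## Task

Join the two halves of the aluminium casting mould: slide the open half gently along its base until it is shut against the fixed half, then take the longer of the two steel hinge pins from the wooden rack and push it down through the hinge eyes until its head sits fully home on the top eye, and let go. The middle eye is sprung a little out of line, so feel the pin through, and never press on pin or mould with more than about 25 N; leave the short pin and everything else on the bench where it is.

Things in the scene. Friction and masses are not known exactly. Their poses are not given: they have to be found in the camera images.
- mould: Aluminium split mould on a steel base plate (124 x 200 x 6 mm) fixed to the bench. Origin at bench height under the middle of the plane where the halves meet; z up, y is the way the sliding half opens, x along the meeting plane towards the hinge. Fixed half: block x -50..50, y -45..0, z 6..70 mm; sliding half: the same size, y 0..45 when shut. Hinge axis vertical at x 68, y 0.
- hinge_top (a point): Centre of the mouth of the uppermost hinge eye, 70 mm above the bench, level with the tops of the halves; axes as mould. The eyes are tubes, 30 mm outer and 13 mm inner diameter. The two fixed eyes are at 20..32 and 53..70 mm above the bench, the sliding half's eye between them at 34..51 mm.
- hinge_mid (a point): Point on the fixed hinge axis at mid height of the middle eye, 42.5 mm above the bench. The middle eye is sprung on the sliding half: with that half shut it stands 1.5 to 3 mm out of line towards the mould's +y (not measured). The pin's taper pushes it into line (4.5 N per mm plus 3 N of rub); from there all the way home pushing the pin takes 5 to 15 N, and it stays where it is left.
- half (a joint): How far the sliding half stands open (m): 0 shut against the fixed half (hard stop), up to 0.06; starts 0.02 to 0.05. It slides on the base plate with about 3 N of rub and stays where it is left.
- half_back (a point): Middle of the flat outer face of the sliding half (face 100 mm wide, 64 mm high, from 6 to 70 mm above the bench); the point is 38 mm above the bench; its +y axis points out of the face. Push here along -y to shut.
- pin: The long steel hinge pin, upright, head up, in a blind hole of the rack. Origin at the centre of its tip, z towards the head. Shank 12 mm diameter, 58 mm long, its last 12 mm tapering to 6 mm at the tip; head a plain round cylinder, 20 mm diameter, 36 mm tall, from 58 to 94 mm above the tip. About 0.13 kg. In the rack its tip is 10 mm and its head 68 to 104 mm above the bench.
- pin_seat (a point): Centre of the underside of the long pin's head, 58 mm from the tip; z towards the top of the head. When the pin is home this meets hinge_top.
- spare: The short pin, the same as the long one but with a shank of only 36 mm; its head top stands 82 mm above the bench in the rack. Origin at its tip. Leave it.
- rack: Fixed wooden block 50 x 160 x 40 mm (x, y, z) with two blind holes of 13.5 mm diameter, 30 mm deep, 90 mm apart along its y axis, at y -45 and +45 mm; the pins stand in them, either way round. Origin under its centre.
- dish_a: Petri dish, 92 mm diameter, 17 mm high, loose. Origin under its centre.
- dish_b: Petri dish, as dish_a, nearer the robot. Origin under its centre.
- beaker: Glass beaker, 68 mm diameter, 85 mm high, loose. Origin under its centre.
- jar: Small amber jar, 58 mm diameter, 80 mm high, loose. Origin under its centre.
- spatula: Slim steel lab spatula with a wooden handle, 175 mm long, 12 mm wide, lying on the bench. Origin under its middle.
There are look-alikes about, which are no part of the job. What is shaped like the pin but blue or purple is not meant.

How it is judged:
On the way, in this order (a step that is already met when the one before it is completed fails the run):
1. the sliding half is shut against the fixed half (open by less than 3 mm) (value of joint half below 0.003 m), for 0.2 s.
2. the long pin's tip is through the top and middle eyes (head underside less than 20 mm above the top eye, axis within 2.5 mm) (z of pin_seat in the frame of hinge_top below 0.02 m and horizontal distance between pin_seat and hinge_top below 0.0025 m and angle between the z axis of pin and the z axis of mould, either way round below 0.08 rad), for 0.1 s.
At the end, for the whole second after the job is handed in: The sliding half is shut (open by less than 3 mm) and the long pin stands at rest through all three hinge eyes, upright within 0.05 rad and within 2 mm of the hinge axis, its head underside within 1.5 mm of the top eye (value of joint half below 0.003 m and z of pin_seat in the frame of hinge_top below 0.0015 m and horizontal distance between pin_seat and hinge_top below 0.002 m and angle between the z axis of pin and the z axis of mould, either way round below 0.05 rad and linear speed of pin below 0.01 m/s); the robot touches nothing.
It fails at once if the robot presses on the mould with more than 35 N (contact force between the arm and mould above 35 N).
It fails at once if the pin is forced: more than 45 N between pin and mould (about 15 N of it is the sprung eye's own squeeze) (contact force between pin and mould above 45 N).
It fails at once if the short pin is moved by more than 20 mm (distance of spare from where it was at the start of the episode above 0.02 m).
It fails at once if a bystander is pushed more than 20 mm (distance of any of dish_a, dish_b, beaker, jar, spatula from where it was at the start of the episode above 0.02 m).
It also fails if it takes over 72 s, if anything falls off the work surface, if the arm or the gripper's body presses on something with over 40 N, if the wrist force passes 120 N, or if a joint passes its speed limit or range.

## Working session

There is one attempt and no reset: what is moved stays moved. The work goes in short steps, Python scripts to look and compute and a shell command to move; the robot and the scene stay as the last step left them, time stands still between calls to the robot, and variables do not carry over. Pictures are saved under pics/ and viewed, at most 10 in all, crops included, and the job is handed in when it is done.

```bash
mkdir -p pics; cat > h.py <<'E'
import numpy as np, cv2
from scipy.spatial.transform import Rotation as R
from rig import ctrl, imaging, order, spotter
def model(n):
    m=imaging.camera_model(n); f=210/np.tan(np.radians(m['fov_y'])/2)
    K=np.array([[f,0,m['cx']],[0,f,m['cy']],[0,0,1]]); o=np.array(m['orientation'],float)
    Rm=o if o.shape==(3,3) else R.from_rotvec(o).as_matrix()
    return K,np.array(m['D'],float),np.array(m['eye'],float),Rm
def ray(n,p):
    K,D,e,Rm=model(n); u=cv2.undistortPoints(np.array([[p]],float),K,D)[0,0]
    return e,Rm@np.array([u[0],u[1],1])
def at(n,p,z):
    e,d=ray(n,p); return e+d*(z-e[2])/d[2]
def proj(n,P):
    K,D,e,Rm=model(n); P=np.atleast_2d(P).astype(float)
    return cv2.projectPoints(P,cv2.Rodrigues(Rm.T)[0],-Rm.T@e,K,D)[0][:,0]
def save(n,name,crop=None,s=1):
    im=imaging.capture(n)
    np.save('pics/%s.npy'%name,im)
    if crop: im=im[crop[1]:crop[3],crop[0]:crop[2]]
    cv2.imwrite('pics/%s.png'%name,cv2.resize(im[:,:,::-1],None,fx=s,fy=s,interpolation=cv2.INTER_CUBIC)); return im
E
python3 - <<'E'
from h import *
for n in('scene','top'):
    save(n,n+'0',None,1.42); print(imaging.camera_model(n))
    for k in('mould','half','hinge_top','pin','spare','rack','half_back'):
        print(n,k,[(np.round(d['position'],1).tolist(),round(d['conf'],2)) for d in spotter.spot_in(k,n)[:3]])
print(ctrl.sense())
E
```

```text
{'fov_y': 51.02775700986476, 'cx': 283.19955036897267, 'cy': 212.13010058992617, 'D': array([-0.11161985,  0.        ,  0.        ,  0.        ,  0.        ]), 'eye': array([ 1.32966008, -0.27309826,  0.56673756]), 'orientation': array([-1.79637762, -1.26609209,  0.68905489])}
scene mould [([338.6, 224.3], 0.72), ([194.6, 226.7], 0.2)]
scene half [([356.3, 211.0], 0.91)]
scene hinge_top [([338.7, 221.8], 0.79)]
scene pin [([119.4, 220.6], 0.84), ([175.9, 250.7], 0.76), ([155.6, 212.4], 0.7)]
scene spare [([195.1, 225.7], 0.46), ([170.3, 244.5], 0.36)]
scene rack [([169.1, 241.1], 0.94), ([354.3, 208.7], 0.52)]
scene half_back [([359.6, 211.5], 0.97)]
{'fov_y': 42.059455297409734, 'cx': 271.77157580116597, 'cy': 216.8174263535402, 'D': array([-0.0139637,  0.       ,  0.       ,  0.       ,  0.       ]), 'eye': array([0.34891543, 0.03396726, 1.62181265]), 'orientation': array([-2.15868776,  2.11680293, -0.16813787])}
top mould [([231.4, 224.1], 0.94)]
top half [([215.4, 221.0], 0.63)]
top hinge_top [([228.6, 225.2], 0.6)]
top pin [([368.7, 260.6], 0.6), ([380.0, 240.3], 0.57), ([361.8, 210.3], 0.56)]
top spare [([343.8, 238.4], 0.52)]
top rack [([358.5, 241.3], 0.62), ([170.0, 260.9], 0.55)]
top half_back [([216.2, 219.7], 0.92)]
{'t': 0.8, 'qpos': array([ 1.49461582e+00,  3.84655560e-01,  7.90703393e-03, -1.28987251e-05,
       -1.19398975e+00, -2.58575709e-01]), 'joint_velocities': array([-0.00019358,  0.00087502, -0.00033064,  0.00079461,  0.00033996,
        0.000793  ]), 'joint_efforts': array([-7.49583648e-06, -3.90406358e+01,  1.87612545e+01,  4.22411665e+00,
        1.55316945e-02, -1.82822845e-05]), 'position': array([0.20531737, 0.59029196, 0.24757777]), 'eef_rot': array([-3.09763159e+00,  5.23379931e-01,  2.70664239e-05]), 'contact_force': array([1.15111544, 1.27695216, 0.10812202]), 'torque': array([ 0.02866177,  0.00473645, -0.0300241 ]), 'grip_force': 0.0, 'opening': 1.0013648716373995}
```

View pics/scene0.png

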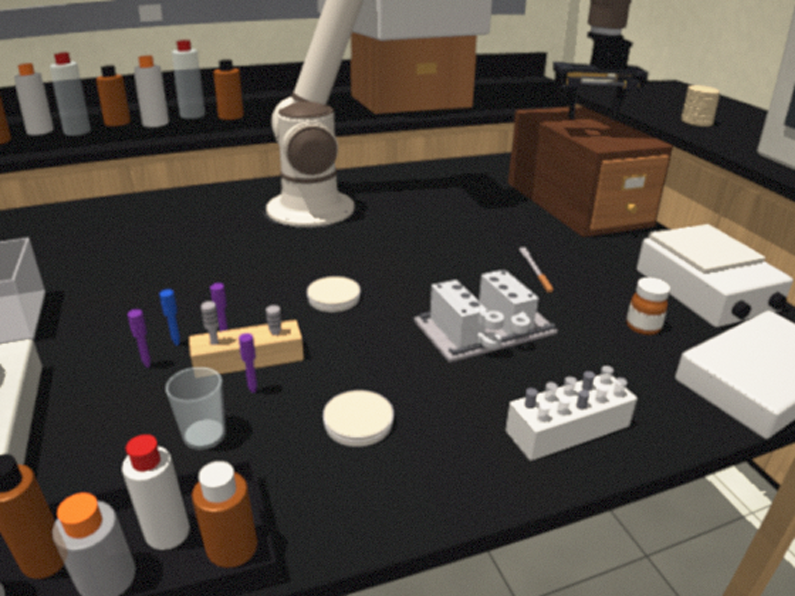

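View pics/top0.png

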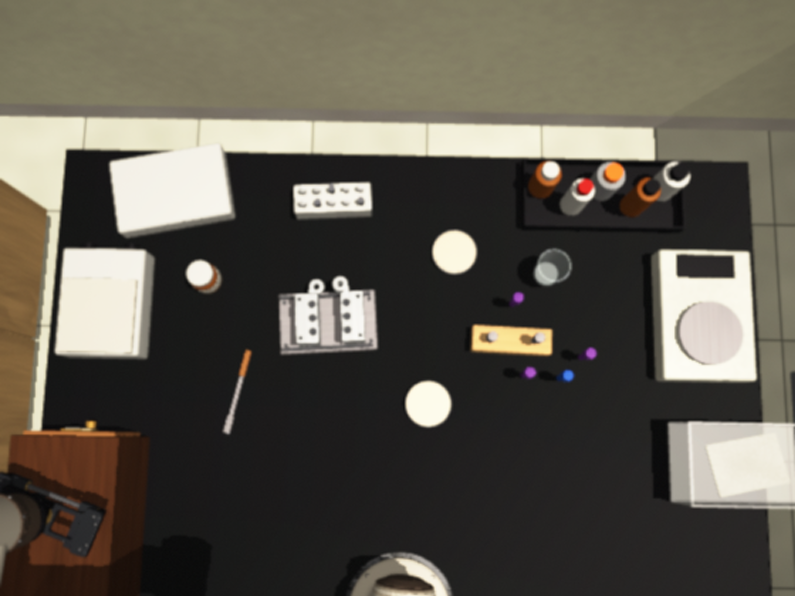

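The top picture shows the mould at about (328,318)/1.42. The hinge eyes point to world +x, and the sliding half is the left one, towards world +y. The rack is at (512,340)/1.42. In the scene view the left rack pin stands taller, and it is the right-hand one in the top picture. Next I'll zoom in for accuracy.

```bash
python3 - <<'E'
from h import *
a=np.load('pics/top0.npy');b=np.load('pics/scene0.npy')
c=lambda im,x,y,w,h,s:cv2.resize(im[y:y+h,x:x+w,::-1],(400,300),interpolation=cv2.INTER_CUBIC)
m=np.vstack([np.hstack([c(a,190,190,80,60,5),c(a,330,215,80,60,5)]),np.hstack([c(b,290,175,108,81,0),c(b,85,185,136,102,0)])])
cv2.imwrite('pics/m1.png',m)
E
```

```text
(no output)
```

View pics/m1.png

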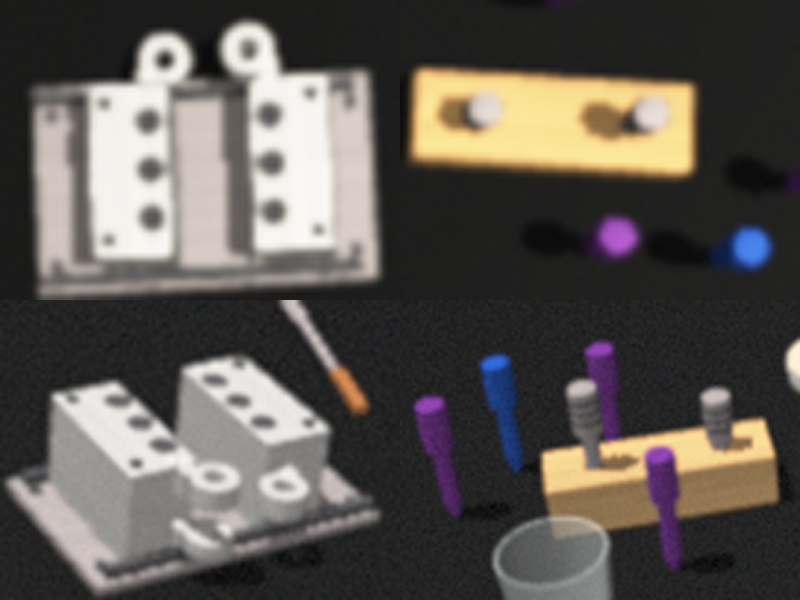

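The montage gives these full-image positions:

| Feature | Top | Scene |
|---|---|---|
| Fixed upper eye | (239.6, 200.0) | (347.8, 222.0) |
| Long pin head | (380.4, 237.4) | (146.9, 214.9) |
| Short pin head | (347.4, 236.6) | (192.4, 218.0) |

The sliding half stands about 40 mm open.

```bash
cat >> h.py <<'E'
def tri(pt,ps):
    A=[];b=[]
    for n,p in(('top',pt),('scene',ps)):
        e,d=ray(n,p);d/=np.linalg.norm(d);M=np.eye(3)-np.outer(d,d);A.append(M);b.append(M@e)
    return np.linalg.lstsq(np.vstack(A),np.hstack(b),rcond=None)[0]
E
python3 - <<'E'
from h import *
np.set_printoptions(precision=4,suppress=True)
for k,t,s,z in(('hinge',(239.6,200),(347.8,222),.07),('mid',(223,201.4),(366.7,225.5),.051),('long',(380.4,237.4),(146.9,214.9),.104),('short',(347.4,236.6),(192.4,218),.082)):
    print(k,'tri',tri(t,s),'top',at('top',t,z)[:2],'scene',at('scene',s,z)[:2])
g=lambda u,v,z:at('top',(190+u/5,190+v/5),z)[:2]
for q,z in(([(32,92),(372,68),(380,278),(38,298)],.006),([(252,74),(330,72),(334,248),(254,252)],.07),([(88,86),(170,82),(173,258),(95,262)],.07)):
    P=np.array([g(*c,z) for c in q]);print(P.tolist(),P.mean(0))
    for i,j in((0,1),(3,2),(3,0),(2,1)):
        d=P[j]-P[i];print(np.linalg.norm(d),np.degrees(np.arctan2(d[1],d[0])))
# rack top
h=lambda u,v:at('top',(330+(u-400)/5,215+v/5),.04)[:2]
P=np.array([h(*c) for c in((413,68),(695,83),(692,175),(410,162))]);print(P,P.mean(0),np.linalg.norm(P[0]-P[1]))
# purple/blue heads (z~.094 assumed)
print([at('top',(330+(u-400)/5,215+v/5),.094)[:2] for u,v in((620,236),(751,247))])
for k in('dish_a','beaker','jar','spatula'):
    print(k,[(at('top',d['position'],.03)[:2],round(d['conf'],2)) for d in spotter.spot_in(k,'top')[:2]])
E
```

```text
hinge tri [0.6456 0.1344 0.0691] top [0.6448 0.1333] scene [0.6471 0.1348]
mid tri [0.6442 0.1839 0.0491] top [0.6433 0.1829] scene [0.647  0.1832]
long tri [ 0.5398 -0.2649  0.103 ] top [ 0.5396 -0.2659] scene [ 0.5421 -0.2638]
short tri [ 0.5433 -0.1754  0.08  ] top [ 0.5428 -0.1765] scene [ 0.5471 -0.1745]
[[0.6288417227297145, 0.2664063086112987], [0.6474847802633561, 0.0624706674953663], [0.5207475925991301, 0.05495973179592417], [0.5048269304911195, 0.25770812164612755]] [0.5755 0.1604]
0.20478600858351886 -84.77674527898343
0.2033725081440643 -85.51010596063335
0.12431945604153422 4.012058353474366
0.12695955612760468 3.391602439496613
[[0.6307828171672656, 0.13055508488844983], [0.6328364610926532, 0.08554378824716083], [0.5306458385432684, 0.08078556673285346], [0.5274488793666146, 0.12644673433197956]] [0.5804 0.1058]
0.045058121118200165 -87.387687217199
0.045772948064251605 -85.99498114534691
0.10341557545014032 2.276766401013412
0.10230133923370728 2.6658928042600745
[[0.6218990106556292, 0.22501113653643617], [0.6251668630382363, 0.17775489755108342], [0.5230914775121441, 0.17262721584371515], [0.5199162655225076, 0.21711549931984353]] [0.5725 0.1981]
0.04736909311180956 -86.04419315120877
0.044601449952120266 -85.91761548824489
0.10228793375537162 4.427082718250636
0.10220409703134424 2.8757938478282474
[[ 0.5708 -0.1391]
 [ 0.5652 -0.3039]
 [ 0.5112 -0.3014]
 [ 0.5156 -0.1374]] [ 0.5407 -0.2205] 0.16495618220868105
[array([ 0.4706, -0.2492]), array([ 0.4659, -0.3224])]
dish_a [(array([ 0.4119, -0.0464]), 0.83), (array([ 0.722, -0.093]), 0.69)]
beaker [(array([ 0.7012, -0.3077]), 0.73), (array([0.5884, 0.2054]), 0.29)]
jar [(array([0.6553, 0.4255]), 0.87)]
spatula [(array([0.4293, 0.3314]), 0.55)]
```

```bash
cat >> h.py <<'E'
def go(p,yaw):  # tool-axes shift/turn to TCP p with tool y axis at world angle yaw(deg), pointing down
    s=ctrl.sense(); R0=R.from_rotvec(s['eef_rot']); y=np.array([np.cos(np.radians(yaw)),np.sin(np.radians(yaw)),0]); z=np.array([0,0,-1.])
    R1=R.from_matrix(np.stack([np.cross(y,z),y,z],1)); np.set_printoptions(precision=4,suppress=True)
    print('rot',(R0.inv()*R1).as_rotvec(),'shift',R0.inv().apply(np.array(p)-s['position']),'pos',s['position'],'F',s['contact_force'],'t',s['t'],'op',s['opening'],'q6',s['qpos'][5])
E
python3 -c "
from h import *
go([.5706,.252,.2],-86.1)"
```

```text
rot [ 0.     -0.     -0.4028] shift [0.4561 0.1995 0.0476] pos [0.2053 0.5903 0.2475] F [-0.3247  0.248   0.2557] t 1.0 op 1.0000880100949217 q6 -0.2585802720335957
```

The rows are not in the units I measure in: shifts go in cm. I convert before sending: 0.22 m is 22, 0.176 m is 17.6.

```bash
python3 -m crank '[0, 0, -0.13, 4.4, 1.9, 0.4, 0, 0, 0, -0.26, 8.8, 3.8, 0.8, 0, 0, 0, -0.4028, 13.2, 5.7, 1.2, 0, 0, 0, -0.4028, 17.6, 7.6, 1.6, 0, 0, 0, -0.4028, 22, 9.5, 2, 0]'; python3 -c "
from h import *
go([.5706,.252,.15],-86.1)"
```

```text
t: 1.5
position: [0.383, 0.427, 0.2277]
eef_rot: [-3.139, -0.108, -0.001]
contact_force: [-0.5, -0.5, 0.2]
opening: 0.627
grip_force: 0.0
rot [-0.0005 -0.0004  0.0006] shift [0.1751 0.1875 0.0777] pos [0.383  0.427  0.2277] F [-0.501  -0.5064  0.1696] t 1.5 op 0.6271069327811506 q6 0.5173819539715653
```

Converted, 0.17 m is 17, 0.16 m is 16.

```bash
python3 -m crank '[0, 0, 0, 3.2, 3.4, 1.2, 0, 0, 0, 0, 6.4, 6.8, 2.4, 0, 0, 0, 0, 9.6, 10.2, 3.6, 0, 0, 0, 0, 12.8, 13.6, 4.8, 0, 0, 0, 0, 16, 17, 6, 0]' >/dev/null;python3 -m crank '[0, 0, 0, 1.5, 1.75, 1.8, 0, 0, 0, 0, 1.5, 1.75, 1.8, 0]'; python3 -c "
from h import *
go([.5706,.252,.055],-86.1)
save('top','t2');print(ctrl.sense()['position'])"
```

```text
t: 2.2
position: [0.5697, 0.2497, 0.1464]
eef_rot: [3.137, 0.099, -0.008]
contact_force: [-0.2, -0.7, -0.3]
opening: 0.031
grip_force: 0.0
rot [ 0.0028  0.005  -0.0052] shift [ 0.0015 -0.0025  0.0914] pos [0.5697 0.2497 0.1464] F [-0.2463 -0.6703 -0.3212] t 2.2 op 0.030839147913090795 q6 0.961325294765455
[0.5694 0.2513 0.1479]
```

```bash
python3 -m crank '[0, 0, 0, 0, -0.3, 3, 0, 0, 0, 0, 0, -0.3, 6, 0, 0, 0, 0, 0, -0.3, 8, 0, 0, 0, 0, 0, -0.3, 9.2, 0, 0, 0, 0, 0, -0.3, 9.2, 0]'; python3 -m crank '[0, 0, 0, 0, 0.5, 0, 0, 0, 0, 0, 0, 1, 0, 0, 0, 0, 0, 0, 1.5, 0, 0, 0, 0, 0, 0, 2, 0, 0]'
```

```text
t: 2.75
position: [0.568, 0.2566, 0.0567]
eef_rot: [3.138, 0.109, -0.003]
contact_force: [0.3, 0.2, 0.0]
opening: 0.002
grip_force: 0.0
t: 3.15
position: [0.5708, 0.2357, 0.0585]
eef_rot: [-3.139, -0.106, -0.002]
contact_force: [0.9, -0.2, -0.0]
opening: 0.006
grip_force: 0.0
```

Converted, 0.02 m is 2, 0.016 m is 1.6.

```bash
python3 -m crank '[0, 0, 0, 0, 0.4, 0, 0, 0, 0, 0, 0, 0.8, 0, 0, 0, 0, 0, 0, 1.2, 0, 0, 0, 0, 0, 0, 1.6, 0, 0, 0, 0, 0, 0, 2, 0, 0]'
```

```text
t: 3.65
position: [0.5721, 0.2163, 0.058]
eef_rot: [-3.139, -0.107, -0.002]
contact_force: [-0.6, 3.4, 2.4]
opening: 0.007
grip_force: 2.0
```

Converted, 0.02 m is 2, 0.016 m is 1.6.

```bash
python3 -m crank '[0, 0, 0, 0, 0.4, 0, 0, 0, 0, 0, 0, 0.8, 0, 0, 0, 0, 0, 0, 1.2, 0, 0, 0, 0, 0, 0, 1.6, 0, 0, 0, 0, 0, 0, 2, 0, 0]';python3 -m crank '[0, 0, 0, 0, 0.1, 0, 0, 0, 0, 0, 0, 0.2, 0, 0, 0, 0, 0, 0, 0.3, 0, 0]'
```

```text
t: 4.15
position: [0.5736, 0.196, 0.0578]
eef_rot: [-3.139, -0.107, -0.002]
contact_force: [-0.6, 3.8, 3.2]
opening: 0.006
grip_force: 2.0
t: 4.45
position: [0.5736, 0.1933, 0.0576]
eef_rot: [-3.14, -0.107, -0.001]
contact_force: [0.8, 2.8, 3.3]
opening: 0.005
grip_force: 1.8
```

Converted, 0.003 m is 0.3, 0.002 m is 0.2.

```bash
python3 -m crank '[0, 0, 0, 0, 0.1, 0, 0, 0, 0, 0, 0, 0.2, 0, 0, 0, 0, 0, 0, 0.3, 0, 0]'; python3 -c "
from h import *
im=save('top','t3');im2=save('scene','s3')
c=lambda im,x,y,w,h:cv2.resize(im[y:y+h,x:x+w,::-1],(400,300),interpolation=cv2.INTER_CUBIC)
cv2.imwrite('pics/m3.png',np.hstack([c(im,190,190,80,60),c(im2,290,175,108,81)]))"
```

```text
t: 4.75
position: [0.5738, 0.1904, 0.0576]
eef_rot: [-3.14, -0.107, -0.001]
contact_force: [2.4, 3.6, 2.1]
opening: 0.006
grip_force: 1.8
```

View pics/m3.png

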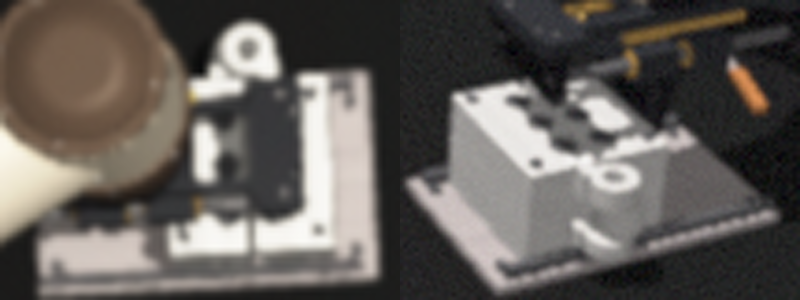

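The halves are almost closed, with a thin line left between them. The eyes overlap, and the top eye is at montage (247,48) in the top crop and (612,178) in the scene crop. I'll keep pushing in small steps until the force rises.

```bash
for i in 1 2; do python3 -m crank '[0, 0, 0, 0, 0.07, 0, 0, 0, 0, 0, 0, 0.14, 0, 0]' | sed -n '2p;4p'; done
```

```text
position: [0.5736, 0.1888, 0.0575]
contact_force: [0.9, 2.3, 1.1]
position: [0.5737, 0.1874, 0.0575]
contact_force: [0.9, 3.5, 1.4]
```

```bash
for i in 1 2 3; do python3 -m crank '[0, 0, 0, 0, 0.05, 0, 0, 0, 0, 0, 0, 0.1, 0, 0]' | sed -n '2p;4p'; done
```

```text
position: [0.5738, 0.1864, 0.0575]
contact_force: [2.8, 3.1, 1.7]
position: [0.5739, 0.1857, 0.0575]
contact_force: [1.6, 5.8, 0.5]
position: [0.5739, 0.1856, 0.0575]
contact_force: [0.2, 8.9, 1.0]
```

Shut: the force is rising while the position stays still. Next I'll back off, lift and go to the long pin.

Converted, -0.13 m is -13, -0.08 m is -8.

```bash
python3 -m crank '[0, 0, 0, 0, 0, 0, 0, 0, 0, 0, 0, -1, 0, 0, 0, 0, 0, 0, -2, -3, 0.5, 0, 0, 0, 0, -2, -8, 0.5, 0, 0, 0, 0, -2, -13, 0.5]' | sed -n 2p;  python3 - <<'E'
from h import *
go([.541,-.265,.185],-86.1); go([.541,-.265,.185],-93)
E
```

```text
position: [0.5704, 0.2032, 0.187]
rot [ 0.0042  0.0071 -0.0002] shift [-0.0611  0.4652  0.0043] pos [0.5704 0.2032 0.187 ] F [1.4031 0.5103 0.6708] t 6.35 op 0.19367748076723712 q6 1.0293550397543403
rot [0.0046 0.0068 0.1202] shift [-0.0611  0.4652  0.0043] pos [0.5704 0.2032 0.187 ] F [1.4031 0.5103 0.6708] t 6.35 op 0.19367748076723712 q6 1.0293550397543403
```

```bash
python3 -m crank '[0, 0, 0, -0.6, 4.6, 0, 0.5, 0, 0, 0, -1.2, 9.2, 0, 0.5, 0, 0, 0, -1.8, 13.8, 0, 0.5, 0, 0, 0, -2.4, 18.4, 0, 0.5, 0, 0, 0, -3, 23, 0, 0.5]' 20| sed -n 2p; python3 -m crank '[0, 0, 0, -0.6, 4.6, 0, 0.5, 0, 0, 0, -1.2, 9.2, 0, 0.5, 0, 0, 0, -1.8, 13.8, 0, 0.5, 0, 0, 0, -2.4, 18.4, 0, 0.5, 0, 0, 0, -3.1, 23, 0, 0.5]' | sed -n 2p; python3 -m crank '[0, 0, 0, 0, 0, 0, 0.5, 0, 0, 0, 0, 0, 0, 0.5]';python3 - <<'E'
from h import *
go([.5405,-.265,.1],-86.1)
E
```

```text
position: [0.5558, -0.0293, 0.1865]
position: [0.5407, -0.2602, 0.1864]
t: 7.55
position: [0.5409, -0.2595, 0.1861]
eef_rot: [-3.139, -0.102, 0.008]
contact_force: [-0.2, 0.7, 0.5]
opening: 0.498
grip_force: 0.0
rot [-0.0016  0.0047 -0.0033] shift [-0.0003  0.0056  0.0861] pos [ 0.5409 -0.2595  0.1861] F [-0.205   0.729   0.4996] t 7.55 op 0.4975683102906001 q6 1.8137577622003074
```

Converted, 0.086 m is 8.6, 0.075 m is 7.5.

```bash
python3 -m crank '[0, 0, 0, 0, 0.55, 3, 0.5, 0, 0, 0, 0, 0.55, 6, 0.5, 0, 0, 0, 0, 0.55, 7.5, 0.5, 0, 0, 0, 0, 0.55, 8.6, 0.5, 0, 0, 0, 0, 0.55, 8.6, 0.5]' 20| sed -n '2p;4p';python3 - <<'E'
from h import *
im=save('top','t4');im2=save('scene','s4')
c=lambda im,x,y,w,h:cv2.resize(im[y:y+h,x:x+w,::-1],(400,300),interpolation=cv2.INTER_CUBIC)
cv2.imwrite('pics/m4.png',np.hstack([c(im,330,215,80,60),c(im2,105,170,108,81)]))
E
```

```text
position: [0.5422, -0.2627, 0.0999]
contact_force: [-0.3, 0.1, 0.3]
```

View pics/m4.png

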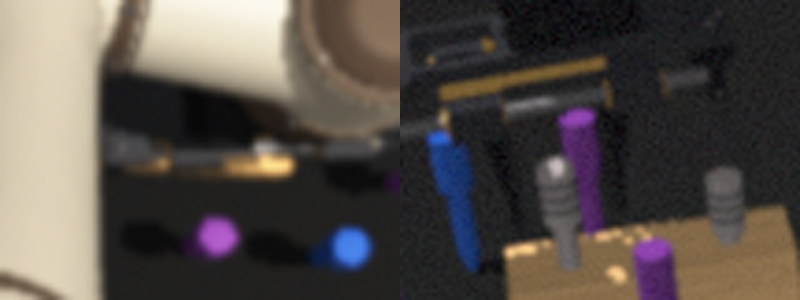

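In the scene crop the long pin's head, at (558,170), is centred between the two dark fingers at about x=505 and x=612. Closing.

```bash
python3 -m crank '[0, 0, 0, 0, 0, 0, 0.3, 0, 0, 0, 0, 0, 0, 0.2, 0, 0, 0, 0, 0, 0, 0.1, 0, 0, 0, 0, 0, 0, 0.1, 0, 0, 0, 0, 0, 0, 0.1]' 25;python3 -m crank '[0, 0, 0, 0, 0, 0, 0.0, 0, 0, 0, 0, 0, 0, 0, 0, 0, 0, 0, 0, 0, 0.0, 0, 0, 0, 0, 0, 0, 0]' 25
```

```text
t: 8.65
position: [0.5436, -0.2645, 0.102]
eef_rot: [3.139, 0.107, 0.001]
contact_force: [0.1, -2.1, 2.3]
opening: 0.222
grip_force: 24.8
t: 9.05
position: [0.5436, -0.2644, 0.102]
eef_rot: [3.139, 0.107, 0.001]
contact_force: [-1.1, -2.7, 3.3]
opening: 0.219
grip_force: 24.8
```

```bash
python3 -m crank '[0, 0, 0, 0, 0, -1, 0, 0, 0, 0, 0, 0, -2.5, 0, 0, 0, 0, 0, 0, -5, 0, 0, 0, 0, 0, 0, -8, 0, 0, 0, 0, 0, 0, -11, 0]'; python3 - <<'E'
from h import *
s=ctrl.sense(); print(s['position'],s['opening'])
go([.5705,-.0,.21],-86.1)
go([.6456,.1344,.18],-86.1)
E
```

```text
t: 9.55
position: [0.5425, -0.2634, 0.2121]
eef_rot: [-3.138, -0.106, 0.004]
contact_force: [0.4, 0.2, -1.3]
opening: 0.22
grip_force: 24.8
[ 0.54248082 -0.26340586  0.21205059] 0.2199085868678621
rot [-0.0019  0.0022 -0.0003] shift [ 0.0458 -0.2609  0.0024] pos [ 0.5425 -0.2634  0.2121] F [ 0.4054  0.2285 -1.2573] t 9.55 op 0.2199085868678621 q6 1.8236114717532712
rot [-0.0019  0.0022 -0.0003] shift [ 0.1299 -0.3899  0.0325] pos [ 0.5425 -0.2634  0.2121] F [ 0.4054  0.2285 -1.2573] t 9.55 op 0.2199085868678621 q6 1.8236114717532712
```

Converted, -0.19 m is -19, -0.152 m is -15.2.

```bash
python3 -m crank '[0, 0, 0, 1.3, -3.8, 0, 0, 0, 0, 0, 2.6, -7.6, 0, 0, 0, 0, 0, 3.9, -11.4, 0, 0, 0, 0, 0, 5.2, -15.2, 0, 0, 0, 0, 0, 6.5, -19, 0, 0]'|sed -n 2p; python3 -m crank '[0, 0, 0, 1.5, -4.4, 0, 0, 0, 0, 0, 3, -8.8, 1, 0, 0, 0, 0, 4.5, -13.2, 2, 0, 0, 0, 0, 6, -17.6, 2.5, 0, 0, 0, 0, 6.5, -20, 3, 0]'|sed -n 2p; python3 -m crank '[0, 0, 0, 0, 0, 0, 0, 0, 0, 0, 0, 0, 0, 0, 0, 0, 0, 0, 0, 0, 0]'; python3 - <<'E'
from h import *
go([.6456,.1344,.18],-86.1)
im=save('top','t5');im2=save('scene','s5')
go([.6456,.1344,.18],-86.1)
c=lambda im,x,y,w,h:cv2.resize(im[y:y+h,x:x+w,::-1],(400,300),interpolation=cv2.INTER_CUBIC)
cv2.imwrite('pics/m5.png',np.hstack([c(im,190,170,80,60),c(im2,290,155,108,81)]))
E
```

```text
position: [0.5946, -0.0682, 0.2114]
position: [0.6463, 0.1375, 0.1804]
t: 10.85
position: [0.6461, 0.133, 0.1817]
eef_rot: [3.14, 0.105, -0.001]
contact_force: [-0.4, -0.0, -0.7]
opening: 0.223
grip_force: 24.8
rot [-0.      0.0008 -0.001 ] shift [-0.0004 -0.0015  0.0017] pos [0.6461 0.133  0.1817] F [-0.3769 -0.0365 -0.7229] t 10.85 op 0.223393082256912 q6 1.1904995415954502
rot [-0.0002 -0.     -0.0016] shift [-0.0006 -0.0019  0.002 ] pos [0.6463 0.1326 0.182 ] F [ 0.5158 -0.2723 -0.3871] t 10.95 op 0.22148684645686534 q6 1.1904493528228839
```

View pics/m5.png

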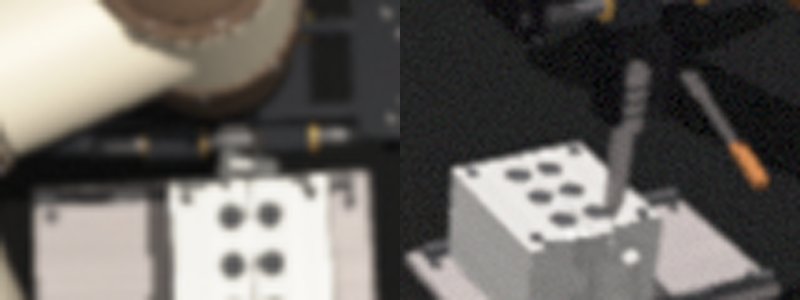

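In the scene crop the pin hangs over the hinge, with its tip at about (613,213), i.e. full-image (347.5, 212.5). I'll measure its axis and tip against the eye in the same camera, so that calibration bias cancels.

```bash
python3 - <<'E'
from h import *
np.set_printoptions(precision=4,suppress=True,linewidth=200)
g=np.load('pics/s5.npy').astype(int).sum(2)
for r in range(170,222,3): print(r,g[r,338:364])
for z,p in((.09,(347.5,212.5)),(.184,(354,171.5))): print(at('scene',p,z))
print(at('scene',(347.5,222.5),.07))
h=np.array([.6471,.1348])
for xy in(h,[.6463,.1326]):
  print([proj('scene',[*xy,z])[0] for z in(.09,.102,.148,.184)])
a=np.load('pics/s3.npy').astype(int).sum(2)
print('eye')
for r in range(214,234): print(r,a[r,334:364])
E
```

```text
170 [39 74 18 65 49 42 43 56 46 40 52 71 57 83 80 89 82 73 82 73 57 76 65 87 79 67]
173 [ 47  54  45  61  45  35  49  57  21  65  57  73 104 175 244 286 286 274 225 147 107  64  94 101  68  53]
176 [ 62  58  75  61  60  19  60  41  11  45  48  55 126 236 306 311 306 283 243 165  98  64  77  76  77  53]
179 [ 99 102  76  70  68  56  44  32  43  40  67  60 104 174 218 220 237 237 183 121  75  70  66  71  61  61]
182 [108 104 109  87  42  47  60  39  58  36  60  76 131 189 234 246 228 202 148  90  70  72  91  65  63  79]
185 [110 119  98  96  67  59  46  63  69  43  65  87 185 256 273 258 223 180 127  85  92 100  67  63  66  35]
188 [105 108  92 116 116 106  88  92  65  66  95 156 242 291 300 297 269 206 124 106 108 118 107 119  97 108]
191 [114 112  99  98 111  94  97 109 147 227 287 306 306 306 267 192 147 115 102  94  96 117 118  91 104 110]
194 [458 404 259 129 102  99 102 130 206 268 311 317 304 298 233 135 105  93 107  87 102 102  95 104 106  81]
197 [652 686 693 636 473 283 157 138 220 276 305 318 312 277 203 129  99  97  97 109 103  95 103 115 113 101]
200 [686 687 693 690 692 6
[... 2980 characters left out ...]
5 424 409 405 386 388 360 355 351 362 376 375 381 370 338 300 283 274]
229 [378 392 379 388 396 397 400 423 446 456 463 452 440 431 409 397 382 381 371 356 341 367 366 372 385 380 337 291 290 284]
230 [389 383 382 374 377 378 386 392 421 433 452 438 443 412 400 393 386 379 361 343 347 356 366 383 368 377 330 290 270 281]
231 [379 386 375 382 379 388 390 381 369 389 397 423 413 418 402 387 377 357 362 354 363 362 360 372 373 374 327 290 281 280]
232 [372 376 377 382 372 390 374 357 335 343 373 387 388 398 398 384 381 371 369 372 358 354 367 378 382 368 334 291 290 285]
233 [373 379 390 413 413 387 375 343 329 332 355 363 382 386 379 388 390 384 380 384 367 351 371 376 371 358 316 279 281 272]
```

The pin sits about 1.1 px, or 2 mm, short of the eye in y, and x agrees to within about 1 mm. I'll shift +2 mm in y, come down until the tip is just above the eye, and look again.

```bash
python3 -m crank '[0, 0, 0, 0, -0.2, 0.4, 0, 0, 0, 0, 0, -0.2, 0.9, 0, 0, 0, 0, 0, -0.2, 1.4, 0, 0, 0, 0, 0, -0.2, 1.6, 0, 0, 0, 0, 0, -0.2, 1.6, 0]'|sed -n '2p;4p'; python3 - <<'E'
from h import *
im2=save('scene','s6',(325,180,375,230),12)
go([.6463,.1346,.164],-86.1)
E
```

```text
position: [0.6461, 0.1356, 0.1648]
contact_force: [-0.0, -0.4, -0.8]
rot [ 0.0003  0.0005 -0.    ] shift [-0.0001  0.0011  0.0012] pos [0.6463 0.1357 0.1652] F [ 0.766   0.1669 -1.1171] t 11.5 op 0.21894081461044845 q6 1.1874292806122175
```

View pics/s6.png

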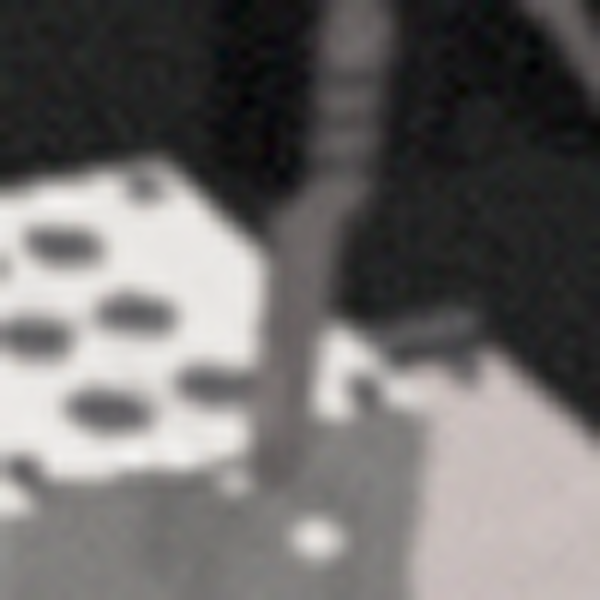

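The tip is at (275,485) in the crop, or (347.9, 220.4) full-image. The shadowed eye's mouth is expected near (347.3, 221.1), so a nudge of -y 0.7 mm and +x 1 mm is due. The pin is close to upright. After the nudge I'll feel downwards.

Converted, 0.006 m is 0.6, 0.005 m is 0.5.

```bash
python3 -m crank '[0, 0, 0, 0.1, 0.07, 0.1, 0, 0, 0, 0, 0.1, 0.07, 0.3, 0, 0, 0, 0, 0.1, 0.07, 0.5, 0, 0, 0, 0, 0.1, 0.07, 0.6, 0]'|sed -n '2p;4p'; python3 -m crank '[0, 0, 0, 0, 0, 0.1, 0, 0, 0, 0, 0, 0, 0.2, 0, 0, 0, 0, 0, 0, 0.3, 0]'|sed -n '2p;4p'
```

```text
position: [0.6473, 0.1351, 0.1592]
contact_force: [-0.5, 0.1, -1.6]
position: [0.6475, 0.1352, 0.1566]
contact_force: [0.6, 0.2, -0.2]
```

```bash
for i in 1 2 3; do python3 -m crank '[0, 0, 0, 0, 0, 0.1, 0, 0, 0, 0, 0, 0, 0.2, 0]'|sed -n '2p;4p'; done
```

```text
position: [0.6477, 0.1352, 0.1547]
contact_force: [0.1, 0.1, -1.3]
position: [0.6478, 0.1351, 0.1528]
contact_force: [2.1, -0.9, 0.7]
position: [0.648, 0.1351, 0.1509]
contact_force: [0.9, -0.4, -0.4]
```

```bash
for i in 1 2 3; do python3 -m crank '[0, 0, 0, 0, 0, 0.1, 0, 0, 0, 0, 0, 0, 0.2, 0]'|sed -n '2p;4p'; done
```

```text
position: [0.648, 0.1351, 0.1489]
contact_force: [2.2, -0.7, -0.1]
position: [0.6478, 0.1351, 0.1467]
contact_force: [2.4, -1.0, 0.5]
position: [0.6478, 0.1351, 0.1447]
contact_force: [3.3, -1.7, 0.3]
```

```bash
python3 -m crank '[0, 0, 0, 0.07, 0.04, 0, 0, 0, 0, 0, 0.07, 0.04, 0.1, 0, 0, 0, 0, 0.07, 0.04, 0.2, 0]'|sed -n '2p;4p'; for i in 1 2; do python3 -m crank '[0, 0, 0, 0, 0, 0.1, 0, 0, 0, 0, 0, 0, 0.2, 0]'|sed -n '2p;4p'; done
```

```text
position: [0.6481, 0.1348, 0.1424]
contact_force: [2.6, -2.0, 0.6]
position: [0.6482, 0.1348, 0.1405]
contact_force: [2.7, -1.1, 0.7]
position: [0.6482, 0.1347, 0.1385]
contact_force: [1.5, -0.1, 0.9]
```

```bash
for i in 1 2 3 4; do python3 -m crank '[0, 0, 0, 0, 0, 0.1, 0, 0, 0, 0, 0, 0, 0.2, 0]'|sed -n '2p;4p'; done
```

```text
position: [0.6482, 0.1347, 0.1365]
contact_force: [2.2, -1.2, 1.0]
position: [0.6484, 0.1349, 0.1348]
contact_force: [3.7, -0.4, 1.9]
position: [0.6486, 0.1349, 0.1333]
contact_force: [1.5, -1.4, 4.3]
position: [0.6489, 0.135, 0.1319]
contact_force: [2.5, -0.8, 6.9]
```

```bash
for i in 1 2 3 4; do python3 -m crank '[0, 0, 0, 0.02, 0, 0.1, 0, 0, 0, 0, 0.02, 0, 0.2, 0]'|sed -n '2p;4p'; done; python3 -c "
from h import *
print(ctrl.sense()['opening'],ctrl.sense()['grip_force'])"
```

```text
position: [0.6492, 0.135, 0.1304]
contact_force: [1.0, -1.9, 9.9]
position: [0.6492, 0.1349, 0.1282]
contact_force: [1.3, -0.9, 8.7]
position: [0.6493, 0.1349, 0.1263]
contact_force: [1.1, -1.4, 7.2]
position: [0.6495, 0.1348, 0.1243]
contact_force: [1.2, -2.2, 7.9]
0.22330677692402928 24.836041191592813
```

```bash
for i in 1 2 3 4 5 6; do python3 -m crank '[0, 0, 0, 0, 0, 0.1, 0, 0, 0, 0, 0, 0, 0.2, 0]'|sed -n '2p;4p'; done
```

```text
position: [0.6495, 0.1348, 0.1224]
contact_force: [1.1, -1.6, 9.4]
position: [0.6496, 0.1348, 0.1205]
contact_force: [0.2, -1.3, 8.2]
position: [0.6496, 0.1347, 0.1185]
contact_force: [1.1, -0.7, 10.0]
position: [0.6496, 0.1347, 0.1166]
contact_force: [1.1, -1.8, 8.7]
position: [0.6496, 0.1347, 0.1147]
contact_force: [0.5, -2.4, 8.8]
position: [0.6496, 0.1346, 0.1126]
contact_force: [1.3, -2.8, 8.8]
```

```bash
for i in 1 2 3; do python3 -m crank '[0, 0, 0, 0, 0.02, 0.1, 0, 0, 0, 0, 0, 0.02, 0.2, 0]'|sed -n '2p;4p'; done;  for i in 1 2 3; do python3 -m crank '[0, 0, 0, 0, 0, 0.05, 0, 0, 0, 0, 0, 0, 0.1, 0]'|sed -n '2p;4p'; done
```

```text
position: [0.6496, 0.1346, 0.1105]
contact_force: [1.5, -2.3, 7.6]
position: [0.6497, 0.1345, 0.1084]
contact_force: [0.8, -1.1, 8.2]
position: [0.6497, 0.1344, 0.1063]
contact_force: [1.0, -1.6, 7.2]
position: [0.6497, 0.1344, 0.1053]
contact_force: [1.7, -1.3, 7.0]
position: [0.6497, 0.1344, 0.1042]
contact_force: [1.2, -0.9, 7.5]
position: [0.6498, 0.1344, 0.104]
contact_force: [-0.4, -1.4, 13.2]
```

The force is rising at TCP z = 0.104, which is the height expected for home. One small confirming press, then release.

```bash
python3 -m crank '[0, 0, 0, 0, 0, 0.04, 0, 0, 0, 0, 0, 0, 0.08, 0]'|sed -n '2p;4p'; python3 -m crank '[0, 0, 0, 0, 0, -0.1, 0, 0, 0, 0, 0, 0, -0.1, 0.3, 0, 0, 0, 0, 0, -0.1, 0.4, 0, 0, 0, 0, 0, -0.1, 0.4, 0, 0, 0, 0, 0, -0.1, 0.4]'; python3 -m crank '[0, 0, 0, 0, 0, -2, 0.4, 0, 0, 0, 0, 0, -6, 0.4, 0, 0, 0, 0, 0, -10, 0.4, 0, 0, 0, -4, 3, -12, 0.4, 0, 0, 0, -8, 6, -12, 0.4]'|sed -n '2p;4p';python3 -m crank '[0, 0, 0, -5, 0, 0, 0.4, 0, 0, 0, -10, 0, 0, 0.4, 0, 0, 0, -10, 0, 0, 0.4]'|sed -n '1,2p'; python3 - <<'E'
from h import *
im=save('top','t7');im2=save('scene','s7')
c=lambda im,x,y,w,h:cv2.resize(im[y:y+h,x:x+w,::-1],(400,300),interpolation=cv2.INTER_CUBIC)
cv2.imwrite('pics/m7.png',np.hstack([c(im,190,180,80,60),c(im2,290,165,108,81)]))
E
```

```text
position: [0.6498, 0.1343, 0.1039]
contact_force: [0.1, -1.9, 14.7]
t: 18.8
position: [0.6481, 0.1342, 0.1007]
eef_rot: [3.139, 0.107, -0.004]
contact_force: [0.1, -0.2, -0.8]
opening: 0.391
grip_force: 0.0
position: [0.5771, 0.0718, 0.2242]
contact_force: [-0.0, -0.8, -0.3]
t: 19.6
position: [0.4687, 0.0622, 0.2203]
```

View pics/m7.png

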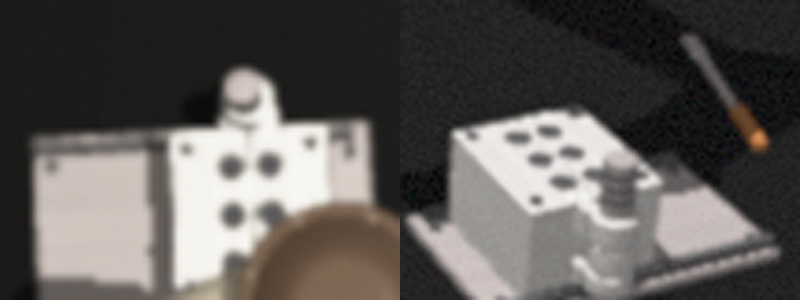

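The pin stands in the hinge, its head at crop (620,160–215) in scene, and both halves are shut. To check the seating, I'll press lightly on the head with closed fingertips; head top should be at z = 0.106, so contact at TCP z ≈ 0.131.

```bash
python3 - <<'E'
from h import *
print([proj('scene',[.648,.134,z])[0] for z in(.070,.106,.109)], 'seen head top ~',290+620*.27-108,165+160*.27)
go([.648,.1343,.16],-86.1)
E
```

```text
[array([347.65851903, 222.27706714]), array([349.31837141, 207.61359582]), array([349.45899701, 206.36450101])] seen head top ~ 349.4 208.2
rot [-0.0002 -0.0008  0.0008] shift [ 0.177  -0.0579  0.0623] pos [0.4754 0.0643 0.2221] F [1.3334 0.2082 0.079 ] t 19.7 op 0.40207885413248257 q6 1.1653835465725615
```

Vision agrees, with the head top expected at row 207.6 and seen at about 208. Now the confirming press.

The rows are not in the units I measure in: shifts go in cm. I convert before sending: 0.177 m is 17.7, 0.16 m is 16.

```bash
python3 -m crank '[0, 0, 0, 4, -1.4, 0, 0, 0, 0, 0, 8, -2.8, 0, 0, 0, 0, 0, 12, -4.2, 0, 0, 0, 0, 0, 16, -5.5, 3, 0, 0, 0, 0, 17.7, -5.8, 6.2, 0]'|sed -n 2p; python3 -m crank '[0, 0, 0, 0, 0, 1, 0, 0, 0, 0, 0, 0, 2, 0, 0, 0, 0, 0, 0, 2, 0]'|sed -n '2p;4p;5p'; python3 -c "
from h import *
go([.6485,.1343,.133],-86.1)"
```

```text
position: [0.6541, 0.1365, 0.1588]
position: [0.6483, 0.134, 0.1385]
contact_force: [-0.5, -0.3, 0.0]
opening: 0.007
rot [ 0.0008  0.0022 -0.0003] shift [ 0.0002 -0.0003  0.0055] pos [0.6483 0.134  0.1385] F [-0.5276 -0.3307  0.0398] t 20.5 op 0.007386492371200642 q6 1.1910195906312209
```

Converted, 0.005 m is 0.5, 0.004 m is 0.4.

```bash
python3 -m crank '[0, 0, 0, 0, 0, 0.2, 0, 0, 0, 0, 0, 0, 0.4, 0, 0, 0, 0, 0, 0, 0.5, 0]'|sed -n '2p;4p';for i in 1 2 3 4; do python3 -m crank '[0, 0, 0, 0, 0, 0.05, 0, 0, 0, 0, 0, 0, 0.1, 0]'|sed -n '2p;4p'; done
```

```text
position: [0.649, 0.1345, 0.1361]
contact_force: [0.3, -0.1, 0.5]
position: [0.6489, 0.1344, 0.1343]
contact_force: [-0.2, -0.6, 0.0]
position: [0.6489, 0.1344, 0.1327]
contact_force: [0.0, 0.6, 0.9]
position: [0.6489, 0.1344, 0.1316]
contact_force: [0.2, 0.4, 0.6]
position: [0.6492, 0.1344, 0.1315]
contact_force: [-2.2, -0.2, 4.7]
```

```bash
for i in 1 2 3 4; do python3 -m crank '[0, 0, 0, 0, 0, 0.05, 0, 0, 0, 0, 0, 0, 0.1, 0]'|sed -n '2p;4p'; done
```

```text
position: [0.6493, 0.1344, 0.1314]
contact_force: [-3.5, 0.1, 8.7]
position: [0.6494, 0.1344, 0.1314]
contact_force: [-4.0, -0.4, 11.6]
position: [0.6495, 0.1344, 0.1313]
contact_force: [-5.6, 0.6, 15.6]
position: [0.6496, 0.1344, 0.1313]
contact_force: [-5.9, -0.3, 18.5]
```

The head doesn't move under 18.5 N, so it is fully home. I'll retreat straight up and hand in.

Converted, -0.1 m is -10, -0.08 m is -8.

```bash
python3 -m crank '[0, 0, 0, 0, 0, -1, 0, 0, 0, 0, 0, 0, -4, 0, 0, 0, 0, 0, 0, -8, 0, 0, 0, 0, 0, 0, -10, 0, 0, 0, 0, 0, 0, -10, 0]'|sed -n '2p;4p'; python3 -c "
from h import *
im=imaging.capture('scene');print(spotter.spot_in('pin','scene')[:4])
print(order.finish_job())"
```

```text
position: [0.6506, 0.1349, 0.2308]
contact_force: [-1.3, -0.5, 0.0]
[{'position': [177.6, 250.8], 'conf': 0.87}, {'position': [100.2, 228.2], 'conf': 0.78}, {'position': [156.3, 212.4], 'conf': 0.69}, {'position': [119.9, 218.8], 'conf': 0.68}]
the job is handed in; nothing more can be done
None
```

I slid the mould shut and pushed the long pin fully home: its head did not move under an 18.5 N press, the highest force I read during the job. I let go, backed the arm clear and handed the job in; the hand-in returned no verdict.

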